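# Unfold the crank of a book press and close up a row of books

## Robot

A 6-joint arm with a two-finger parallel gripper is mounted at the origin on the work surface. World frame = base frame: x ahead of the robot, y to its left, z up, the work surface at z = 0. Lengths are in m, angles in rad, forces in N, time in s.
With the tool pointing down it reaches from about 0.25 to 0.775 m from the base axis. Payload 4 kg.
Tool frame: the origin (TCP) lies midway between the tips of the shut fingers; the grasp point (between the pads) lies 19 mm behind it; y points along the fingers, x is the direction in which the jaws open and shut, and the axes are right-handed (so a half turn about y gives the same grasp; the last joint's range is limited). The gripper opens to 94 mm and grips with 3 to 60 N. Pads are 16 mm wide; open, the fingers measure 119 mm over their backs; the gripper's body (75 mm by 177 mm) begins 78 mm behind the grasp point.
Start: joints at [-1.259, 0.087, 1.371, -0, 1.684, -0.103], TCP at [0.222, -0.503, 0.206] pointing down, gripper open.
Joint ranges: [-3.1, 3.1], [-0.76, 2.03], [0.27, 2.55], [-1.08, 4.22], [0.17, 2.65], [-2.57, 2.57]. Speed limits (rad/s): [2.79, 2.79, 3.14, 3.14, 3.14, 3.14].

## Interface

Orientations are given as [roll, pitch, yaw] about the fixed x, y, z axes, in that order (R = Rz(yaw) Ry(pitch) Rx(roll)).
In Python, from bench import robot gives the robot as it stands.
- The arm moves only by the shell command python3 -m creep 'ROWS'. ROWS is JSON, a list of rows, each a list of 7 numbers: the shift along the tool's x, y, z in mm, then the turn, a rotation vector about the tool's x, y, z in degrees, then the closure in counts, from 0 (fully open) to 255 (shut). A call has 1 to 5 rows; each row is the pose to reach, as a shift and turn from the pose commanded when the call began, along the tool's axes at that moment; what a row does not reach only later rows make up. A row lasts 1/8 s, in which the tool goes at most 62.5 mm and 10.7 degrees, less where a joint would pass 70% of its speed; a pose out of reach is approached as far as the arm can. A call with a gripper value outside its range is refused whole. The fingers move at their own pace and stop on an object; the grip force is fixed at half the most. Time passes only in rows, so rows that repeat a pose let the fingers close. It gives the time, the measured TCP pose, the force and the opening at its end, in the units of the state.
- robot.get_obs(): the state, without advancing time (a new reading comes with each control period).
- robot.snapshot(name): name is "scene" or "side" or "wrist"; returns a dict with "color" (420x560x3 uint8, blue, green, red), "fx", "fy", "cx", "cy" (pixels), "world_from_camera" (4x4, takes a point from camera to world coordinates); the wrist camera has in their place "mount" (4x4, takes a point from camera to tool coordinates, whose origin is the TCP and whose axes are the tool frame's). Camera axes: x right, y down, z forward; pixel columns grow to the right and rows downward; lengths in m; the calibration is good to about 2 mm. A picture is of the moment at which its call begins: read the wrist's pose just before it. There is no depth.
- robot.close_job(): hands the job in, once; it reports no verdict.
Trained networks look in the newest picture that a camera, given by its name, has taken for a name from the list of things; names that differ only in an ending like _2 or _b are one class to them, and where a whole thing is asked for, a point or a joint stands for the part that bears it (a point fixed in the world has none). Each returns a list of dicts, best first, with "p" (0 to 1); they miss things now and then, are a little off and sometimes report something else, mostly with a low value. They report only what shows in the picture. A call takes as long as a camera call. They do not tell look-alikes from the thing itself.
- robot.spot_in(name, camera): "point" ([x, y, z] in m, in world coordinates, good to about 4 mm: the middle of the surface that is visible of it).
- robot.landmark_of(name, camera): "point" ([x, y, z] in m, in world coordinates, good to about 4 mm: a listed point, or the origin of a listed thing).
The state is a dict: "time": time; "joint_positions": joint angles; "qvel": joint speeds; "joint_torque": joint torques, N m; "tool_pos": TCP position; "ee_rot": TCP orientation; "wrist_force": force on the tool from outside, world axes, zero at the start; "wrist_torque": the same for the moment, N m; "width": finger opening in m.
Only numpy, scipy, OpenCV 4.12 (cv2) and the standard library are available. Lean on these libraries where they do the work, as an engineer would, in place of code of your own. Each camera call takes 0.05 s, during which the arm holds its last target.

## Task

Tighten the row of books in the small crank press so that it can be banded for storage. First swing the crank's folded handle all the way up until it stands upright, then wind the crank clockwise (seen from above) until the row is closed up against the backstop and gently squeezed with about 20 newtons, which pushes the sprung plywood plate back about 10 mm towards its carriage; never crush the books (40 newtons is too much). Leave the handle standing up, let go, and do not knock over the books or disturb the other things on the table.

Things in the scene. Friction and masses are not known exactly. Their poses are not given: they have to be found in the camera images.
- press: Fixed table-top book press. Origin on the table under the crank's vertical axis; x = direction of squeezing, from the crank towards the backstop; z up. Base plate 430 x 130 x 12 mm (x from -65 to +365 mm), gear housing 100 x 100 mm round the crank's axis, its top 90 mm above the table. Carriage travel is 14 mm per radian of crank, clockwise from above = towards the backstop.
- crank_axis (a point): Point on the crank's fixed vertical axis, 140 mm up (height of the fold hinge). 45 to 106 mm of travel (3.2 to 7.6 rad) close the row, some 0.7 rad more gives the right squeeze. Gear friction (about 0.5 N m, 8 N at the moving handle, less at rest) keeps the squeeze on after letting go; each newton on the books adds 0.23 N at the handle. Pushing the loose books along adds up to 3 N.
- handle_root (a point): Centre of the handle's fold hinge at the end of the crank arm, 60 mm from the crank's axis, 140 mm above the table. The steel arm (15 mm wide, top at 122 mm; hinge cheeks 17 mm wide, up to 148 mm) runs from the axis to here. It goes round with the crank.
- handle_end (a point): Free end of the handle, 92 mm from the fold hinge. The handle is a black round sleeve, 20 mm across and 70 mm long, that spins freely on a steel stem, so a grip on it need not turn while cranking. Folded, it lies level from the hinge inwards over the crank's axis and overhangs it by 32 mm, 50 mm (middle line) over the housing, with only a 15 mm thick shaft beneath.
- fold (a joint): Fold angle of the handle about its hinge, rad: 0 = folded flat over the crank, 1.57 = upright, 1.7 = against its stop, leaning a little outwards. The hinge is stiff (0.12 N m) and stays where it is left. It starts between 0 and 0.25.
- jaw: Plywood pressure plate that pushes the books, 12 x 110 x 85 mm (15 to 100 mm above the table). Axes as the press's; origin at table height in the plane of its front face. It stands 24 mm in front of the steel carriage plate on four springs (together 2 N per mm, 22 mm of travel): at 20 N the gap between the two plates is 14 mm.
- backstop: Fixed steel angle bracket, 110 mm wide and 100 mm high, on the base plate at the far end of the row. Origin at the foot of the middle of its face that meets the books, 12 mm above the table; its x axis points away from the books. Set anew every time.
- book_a: Dark brown hardback standing on end in the row, 122 mm tall, 100 mm deep, between 20 and 45 mm thick (not measured), about 0.3 kg. Origin at the centre of its underside, x along the row, z up. The order of the books changes.
- book_b: Dark slate hardback standing in the row, 112 mm tall, 96 mm deep, between 20 and 45 mm thick (not measured); origin as book_a.
- book_c: Grey-brown hardback standing in the row, 118 mm tall, 102 mm deep, between 20 and 45 mm thick (not measured); origin as book_a.
- tape: Bystander: roll of brown tape lying flat, 92 mm across, 48 mm high, next to the press. Origin: centre of underside.
- brush: Bystander: dusting brush lying next to the press on the robot's side. Origin: underside.
- twine: Bystander: wooden spool, 60 mm across, 58 mm high. Origin: centre of underside.
- mug: Bystander: white mug, 80 mm across, 90 mm high. Origin: centre of underside.
- carton: Bystander: small cardboard box 160 x 120 x 90 mm. Origin: centre of underside.
- jar: Bystander: clear jar with steel lid, 66 mm across, 85 mm high. Origin: centre of underside.
Things that resemble listed ones, but are neither listed nor needed, are in the scene too. What is shaped like the book_b but green is not meant.

How it is judged:
By the outcome, as a careful person would: the job done as asked, in the order asked, and still so for the second after the job is handed in, with the robot touching nothing.
It also fails if it takes over 72 s, if anything falls off the work surface, if the arm or the gripper's body presses on something with over 40 N, if the wrist force passes 120 N, or if a joint passes its speed limit or range.

## Working session

There is one attempt and no reset: what is moved stays moved. The work goes in short steps, Python scripts to look and compute and a shell command to move; the robot and the scene stay as the last step left them, time stands still between calls to the robot, and variables do not carry over. Pictures are saved under pics/ and viewed, and the job is handed in when it is done.

```bash
ls; mkdir -p pics; python3 - <<'E'
from bench import robot
import cv2
o=robot.get_obs(); print({k:(v if not hasattr(v,'tolist') else v) for k,v in o.items()})
for c in ["scene","side","wrist"]:
    s=robot.snapshot(c); cv2.imwrite(f"pics/{c}0.png",s["color"])
    print(c,s["fx"],s.get("world_from_camera",s.get("mount")))
for n in ["crank_axis","handle_root","handle_end","press","jaw","backstop","book_a","book_b","book_c","tape","brush","twine","mug","carton","jar"]:
    for c in ["scene","side"]:
        print(n,c,[( [round(float(x),3) for x in d["point"]],round(d["p"],2)) for d in robot.landmark_of(n,c)[:3]])
print(robot.get_obs()["time"])
E
```

```text
pics
{'time': 0.0, 'joint_positions': array([-1.25909166e+00,  8.79292290e-02,  1.37223682e+00, -2.91975150e-05,
        1.68356188e+00, -1.03084901e-01]), 'qvel': array([-0.00174759, -0.00151363, -0.00149974,  0.00020607,  0.00093652,
       -0.00086679]), 'joint_torque': array([-7.14313646e-04, -3.40187931e+01, -3.02425754e+01,  7.18555553e-02,
        3.31306981e-02, -1.62989763e-04]), 'tool_pos': array([ 0.22147757, -0.50285122,  0.20432708]), 'ee_rot': array([-1.57060547,  0.00212693, -1.15600981]), 'wrist_force': array([0.96040395, 0.19392053, 0.3000655 ]), 'wrist_torque': array([-0.02067212,  0.04127555, -0.02783053]), 'width': 0.09408152207772419}
scene 461.1404659074703 [[-0.81601505  0.45695335 -0.35399587  1.07319525]
 [ 0.57798285  0.63715909 -0.50986676  0.70568765]
 [-0.00743364 -0.62066249 -0.78404261  1.22351602]
 [ 0.          0.          0.          1.        ]]
side 476.7014571944232 [[ 0.33453457 -0.60062342  0.7261805  -0.58066919]
 [-0.94227524 -0.20151073  0.26741503 -0.46537091]
 [-0.01428256 -0.77372148 -0.63336489  1.10662656]
 [ 0.          0.          0.  
[... 1262 characters left out ...]
87), ([0.344, -0.208, -0.001], 0.77), ([0.548, -0.067, 0.009], 0.69)]
book_c side [([0.544, -0.111, 0.011], 0.92), ([0.34, -0.207, 0.0], 0.86), ([0.545, -0.068, 0.012], 0.79)]
tape scene [([0.683, -0.038, -0.001], 0.67), ([0.538, -0.108, 0.01], 0.59)]
tape side []
brush scene [([0.42, -0.04, 0.006], 0.65)]
brush side [([0.426, -0.038, 0.0], 0.79)]
twine scene [([0.404, 0.395, -0.002], 0.68)]
twine side [([0.402, 0.393, -0.004], 0.61)]
mug scene [([0.6, 0.399, -0.001], 0.68)]
mug side []
carton scene [([0.349, -0.481, -0.002], 0.71)]
carton side [([0.351, -0.479, 0.0], 0.66)]
jar scene [([0.6, -0.433, 0.001], 0.56), ([0.599, 0.395, 0.002], 0.52)]
jar side [([0.597, -0.437, 0.003], 0.56)]
1.65
```

View pics/scene0.png

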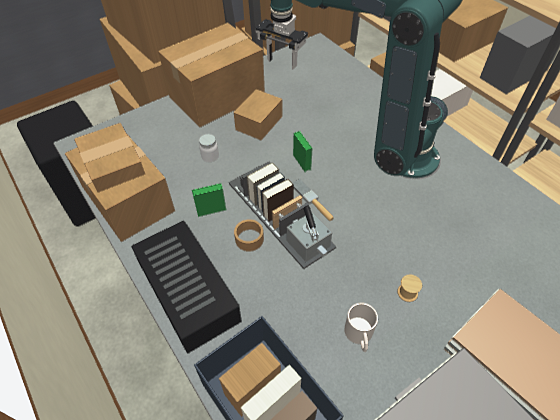

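View pics/side0.png

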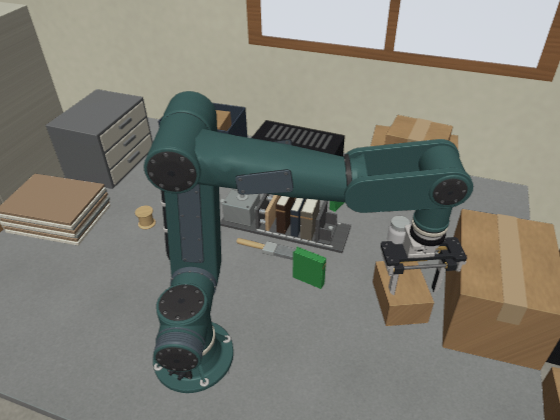

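```bash
python3 - <<'E'
import cv2
s=cv2.imread("pics/scene0.png"); d=cv2.imread("pics/side0.png")
a=cv2.resize(s[130:330,180:380],(400,400),interpolation=cv2.INTER_CUBIC)
cv2.imwrite("pics/crop0.png",a)
E
python3 - <<'E'
import cv2
s=cv2.imread("pics/scene0.png"); d=cv2.imread("pics/side0.png")
a=cv2.resize(s[155:275,225:345],(600,600),interpolation=cv2.INTER_CUBIC)
cv2.imwrite("pics/crop1.png",a)
E
```

```text
(no output)
```

View pics/crop1.png

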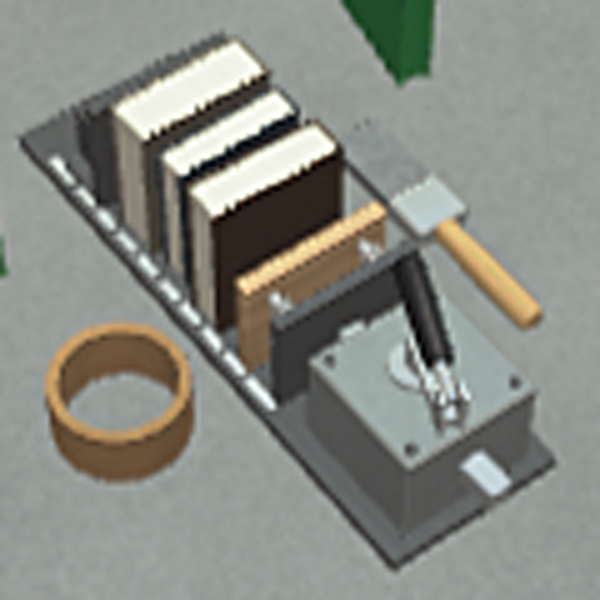

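```bash
cat > h.py <<'E'
import numpy as np, cv2
from scipy.spatial.transform import Rotation as Ro
from bench import robot
def toolT():
    o=robot.get_obs(); T=np.eye(4); T[:3,:3]=Ro.from_euler('xyz',o["ee_rot"]).as_matrix(); T[:3,3]=o["tool_pos"]; return T
def ray(s,u,v,W=None):
    W=s["world_from_camera"] if W is None else W
    d=W[:3,:3]@np.array([(u-s["cx"])/s["fx"],(v-s["cy"])/s["fy"],1]); return W[:3,3],d
def onz(s,u,v,z,W=None):
    o,d=ray(s,u,v,W); return o+d*(z-o[2])/d[2]
def proj(s,p,W=None):
    W=s["world_from_camera"] if W is None else W
    c=W[:3,:3].T@(np.array(p)-W[:3,3]); return s["fx"]*c[0]/c[2]+s["cx"],s["fy"]*c[1]/c[2]+s["cy"]
E
python3 - <<'E'
from h import *
s=robot.snapshot("scene")
print("root",onz(s,315,235,.14),"end",onz(s,306.5,205,.14),onz(s,306.5,205,.155),"axis",onz(s,225+410/5,155+368/5,.095))
T=toolT()
d=np.array([.53,.075,.36])-T[:3,3]; print(T[:3,:3].T@d*1000)
E
```

```text
root [0.56418609 0.14425133 0.14      ] end [0.51751616 0.04307827 0.14      ] [0.52520888 0.05225131 0.155     ] axis [0.54818214 0.08851709 0.095     ]
[-405.07050019 -154.52945551  515.2861553 ]
```

```bash
python3 -m creep '[[-40,-30,50,0,-5,0,0],[-80,-60,100,0,-10,0,0],[-120,-85,150,0,-15,0,0],[-160,-110,205,0,-20,0,0],[-200,-130,255,0,-25,0,0]]'; python3 - <<'E'
from h import *
T=toolT();print(robot.get_obs()["ee_rot"])
d=np.array([.53,.075,.35])-T[:3,3]; print(T[:3,:3].T@d*1000)
E
```

```text
time: 2.33
tool_pos: [0.3584, -0.2469, 0.3249]
ee_rot: [-1.571, -0.002, -0.717]
wrist_force: [1.6, -0.7, 0.2]
width: 0.0937
[-1.57070073 -0.0015888  -0.71732239]
[-82.28071842 -25.22388679 355.41796907]
```

```bash
python3 -m creep '[[-15,-5,60,0,-6,0,0],[-30,-10,120,0,-12,0,0],[-45,-15,180,0,-18,0,0],[-60,-20,240,0,-24,0,0],[-71,-25,300,0,-25,0,0]]'; python3 -m creep '[[0,0,30,0,0,0,0],[0,0,55,0,0,0,0],[0,0,55,0,0,0,0]]'; python3 - <<'E'
from h import *
T=toolT();print(robot.get_obs()["ee_rot"])
s=robot.snapshot("wrist");W=T@s["mount"]
cv2.imwrite("pics/w1.png",s["color"])
for n in ["crank_axis","handle_root","handle_end","jaw","press"]:
    print(n,[( [round(float(x),4) for x in d["point"]],round(d["p"],2),np.round(proj(s,d["point"],W))) for d in robot.landmark_of(n,"wrist")[:3]])
E
```

```text
time: 2.95
tool_pos: [0.5027, 0.0259, 0.3494]
ee_rot: [-1.571, -0.001, -0.282]
wrist_force: [0.4, -0.3, 0.2]
width: 0.094
time: 3.32
tool_pos: [0.5176, 0.0779, 0.3483]
ee_rot: [-1.571, 0.001, -0.28]
wrist_force: [0.1, -0.0, 0.5]
width: 0.094
[-1.57117791e+00  7.98462945e-04 -2.80410370e-01]
crank_axis [([0.5395, 0.0897, 0.1429], 0.82, array([293., 168.]))]
handle_root [([0.5691, 0.1475, 0.138], 0.9, array([305., 107.]))]
handle_end [([0.5331, 0.0593, 0.1594], 0.57, array([296., 199.]))]
jaw [([0.5442, -0.0232, 0.0032], 0.81, array([312., 225.]))]
press [([0.5484, 0.0903, 0.0022], 0.71, array([295., 153.]))]
```

View pics/w1.png

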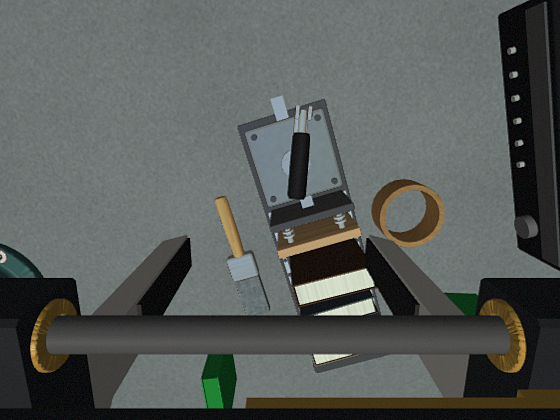

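```bash
python3 - <<'E'
from h import *
T=toolT()
s=robot.snapshot("wrist");W=T@s["mount"]
im=s["color"]; x0,y0,k=235,85,5
a=cv2.resize(im[y0:y0+120,x0:x0+130],None,fx=k,fy=k,interpolation=cv2.INTER_CUBIC)
cv2.imwrite("pics/w2.png",a)
print(W[:3,3])
for (u,v) in [(303,112),(302,135),(296,198)]:
  print([np.round(onz(s,u,v,z,W),4) for z in (.14,.15,.16)])
for c in [(-50,-50),(50,-50),(-50,50),(50,50)]:
  print(c,proj(s,[.546+c[0]/1000,.0885+c[1]/1000,.09],W))
E
```

```text
[0.53776945 0.14210241 0.52768917]
[array([0.5655, 0.1408, 0.14  ]), array([0.5648, 0.1408, 0.15  ]), array([0.5641, 0.1408, 0.16  ])]
[array([0.5581, 0.118 , 0.14  ]), array([0.5576, 0.1186, 0.15  ]), array([0.5571, 0.1193, 0.16  ])]
[array([0.5333, 0.053 , 0.14  ]), array([0.5334, 0.0553, 0.15  ]), array([0.5335, 0.0576, 0.16  ])]
(-50, -50) (np.float64(268.9200002957628), np.float64(208.05787585855583))
(50, -50) (np.float64(345.1021439508442), np.float64(186.41032155901723))
(-50, 50) (np.float64(245.2628044599092), np.float64(131.253796743097))
(50, 50) (np.float64(325.25408076238307), np.float64(107.19093089622397))
```

View pics/w2.png

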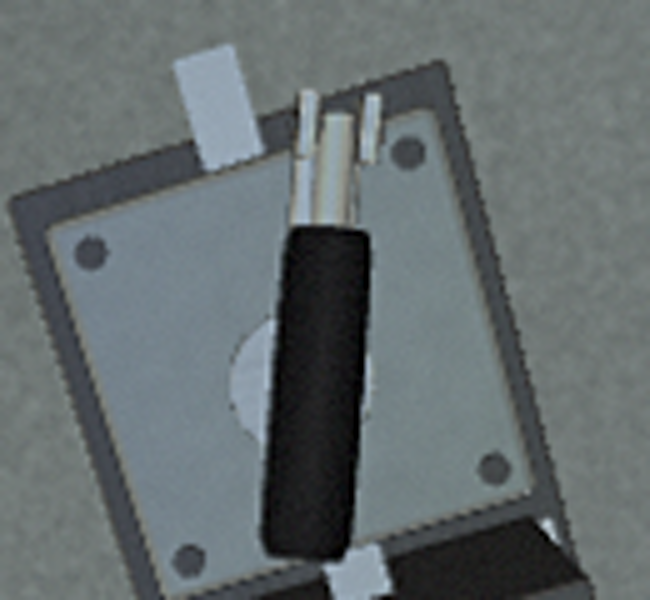

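```bash
python3 - <<'E'
from h import *
T=toolT()
s=robot.snapshot("wrist");W=T@s["mount"]
b=np.array([onz(s,x,y,.091,W) for x,y in [(253.2,135.4),(316.6,115.6),(272.8,197),(334,178.6)]])
print(b.round(4)); ax=b.mean(0); print("axis",ax)
d=(b[1]-b[0])+(b[3]-b[2]); print("press y yaw",np.degrees(np.arctan2(d[1],d[0])))
for f in (0,.1,.2,.25):
  for az in np.radians([66,69,72]):
    u=np.array([np.cos(az),np.sin(az),0]); r=np.array([ax[0],ax[1],.14])+.06*u
    h=-u*np.cos(f)+np.array([0,0,np.sin(f)])
    print(f,round(np.degrees(az)),"root",np.round(proj(s,r,W),1),"sl",np.round(proj(s,r+.022*h,W),1),"end",np.round(proj(s,r+.092*h,W),1))
E
```

```text
[[0.5038 0.1312 0.091 ]
 [0.5835 0.1322 0.091 ]
 [0.5049 0.0513 0.091 ]
 [0.5849 0.0524 0.091 ]]
axis [0.54430781 0.09176924 0.091     ]
press y yaw 0.7217506849231787
0 66 root [304.5 105.8] sl [301.4 126.9] end [292.  190.6]
0 69 root [301.6 105.4] sl [299.5 126.7] end [293.5 190.7]
0 72 root [298.6 105.3] sl [297.7 126.6] end [295.  190.8]
0.1 66 root [304.5 105.8] sl [301.5 126.9] end [292.4 191.8]
0.1 69 root [301.6 105.4] sl [299.7 126.7] end [293.9 192. ]
0.1 72 root [298.6 105.3] sl [297.8 126.6] end [295.4 192.1]
0.2 66 root [304.5 105.8] sl [301.7 126.6] end [292.9 192.3]
0.2 69 root [301.6 105.4] sl [299.8 126.4] end [294.4 192.4]
0.2 72 root [298.6 105.3] sl [297.9 126.3] end [295.9 192.5]
0.25 66 root [304.5 105.8] sl [301.8 126.4] end [293.2 192.2]
0.25 69 root [301.6 105.4] sl [299.9 126.2] end [294.7 192.4]
0.25 72 root [298.6 105.3] sl [298.  126.1] end [296.1 192.4]
```

```bash
python3 - <<'E'
from h import *
T=toolT()
s=robot.snapshot("wrist");W=T@s["mount"]
print("disc",onz(s,295.3,161.8,.092,W))
c=lambda x,y:(235+x/5,85+y/5)
# fit ax, az, fold from sleeve corners/centres
from scipy.optimize import least_squares
# sleeve silhouettes: left/right edges at base & end
obs=np.array([c(290,228),c(370,232),c(262,552),c(347,555)])
def pr(p):
    ax,ay,az,f=p
    u=np.array([np.cos(az),np.sin(az),0]); r=np.array([ax,ay,.14])+.06*u
    h=-u*np.cos(f)+np.array([0,0,np.sin(f)]); n=np.array([-u[1],u[0],0])*.010
    return np.array([proj(s,r+l*h+k*n,W) for l in (.022,.092) for k in (1,-1)])
for f in (.05,.12,.2,.25):
    g=least_squares(lambda p:np.ravel(pr([p[0],p[1],p[2],f])-obs),[.546,.0885,1.22])
    print(f,g.x[:2],np.degrees(g.x[2]),g.cost)
# hinge cheeks
print("root",[onz(s,*c(337,125),.145,W)])
for cam in ["scene","side"]:
  S=robot.snapshot(cam)
  for n in ["handle_end","handle_root","crank_axis"]: print(cam,n,[(np.round(d["point"],4),d["p"]) for d in robot.landmark_of(n,cam)])
  cv2.imwrite(f"pics/{cam}1.png",S["color"])
E
```

```text
disc [0.54418939 0.08637441 0.092     ]
0.05 [0.54502167 0.08685139] 69.90527821103403 2.1609096849140106
0.12 [0.54487306 0.08726237] 69.65977430044008 2.6272605259269826
0.2 [0.54458747 0.08743208] 69.36681803079439 3.5730160540327236
0.25 [0.54434339 0.08737233] 69.17777678819593 4.068270216132249
root [array([0.56506658, 0.14314813, 0.145     ])]
scene handle_end [(array([0.5314, 0.0601, 0.1565]), 0.44)]
scene handle_root [(array([0.5625, 0.1433, 0.1445]), 0.65)]
scene crank_axis [(array([0.5462, 0.0875, 0.1424]), 0.91)]
side handle_end []
side handle_root [(array([0.5609, 0.1439, 0.1383]), 0.66)]
side crank_axis [(array([0.5459, 0.0906, 0.1364]), 0.67)]
```

View pics/side1.png

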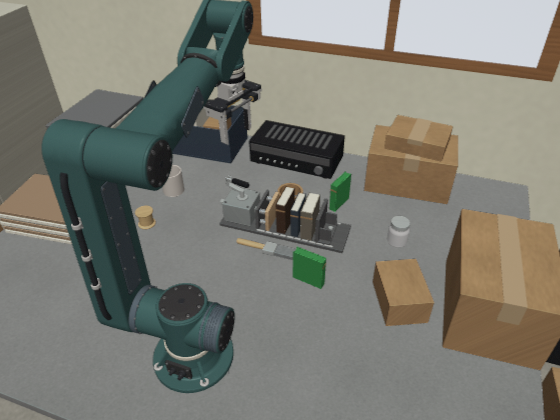

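```bash
python3 -m creep '[[10,50,1,0,2,0,0],[22,100,3,0,4,0,0],[22,150,3,0,4,0,0],[22,190,3,0,4,0,0],[22,190,3,0,4,0,0]]'; python3 - <<'E'
from h import *
T=toolT()
s=robot.snapshot("wrist");W=T@s["mount"]
cv2.imwrite("pics/w3.png",s["color"])
print(T[:3,:3].T@(np.array([.540,.0746,.134])-T[:3,3])*1000, robot.get_obs()["ee_rot"])
E
```

```text
time: 4.8
tool_pos: [0.5368, 0.0733, 0.1546]
ee_rot: [-1.574, 0.008, -0.353]
wrist_force: [0.4, -0.6, -0.1]
width: 0.0942
[ 2.67908957 20.5998311   2.40758772] [-1.57194469  0.00268776 -0.35303582]
```

View pics/w3.png

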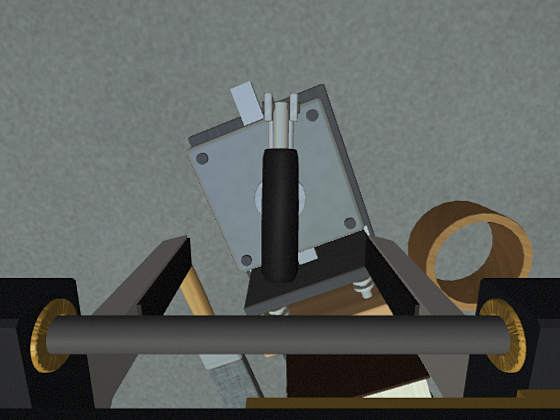

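```bash
python3 -m creep '[[0,10,2,0,0,0,0],[0,20,2,0,0,0,60],[0,20,2,0,0,0,255],[0,20,2,0,0,0,255],[0,20,2,0,0,0,255]]';python3 -m creep '[[0,0,0,0,0,0,255],[0,0,0,0,0,0,255]]'; python3 - <<'E'
from h import *
s=robot.snapshot("wrist")
cv2.imwrite("pics/w4.png",s["color"])
s=robot.snapshot("scene")
cv2.imwrite("pics/s4.png",cv2.resize(s["color"][130:260,230:370],None,fx=4,fy=4))
o=robot.get_obs();print(o["wrist_force"],o["wrist_torque"],o["width"])
E
```

```text
time: 5.48
tool_pos: [0.5405, 0.0752, 0.1393]
ee_rot: [-1.57, -0.001, -0.353]
wrist_force: [0.6, -0.5, 0.5]
width: 0.0573
time: 5.72
tool_pos: [0.5402, 0.0752, 0.1389]
ee_rot: [-1.571, -0.0, -0.353]
wrist_force: [-0.5, 0.3, -0.2]
width: 0.0373
[-0.26327305 -0.56631695 -0.47212551] [-0.0274822  -0.04535913  0.02872858] 0.029147266270159053
```

View pics/w4.png

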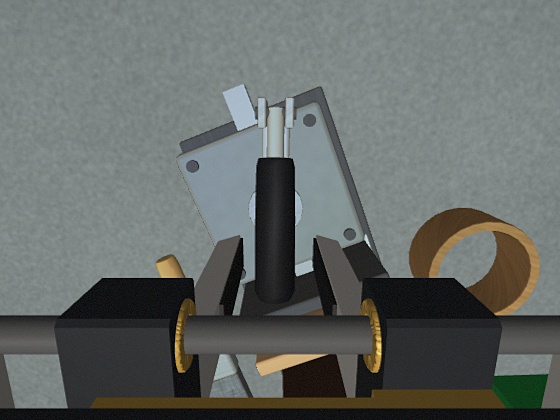

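View pics/s4.png

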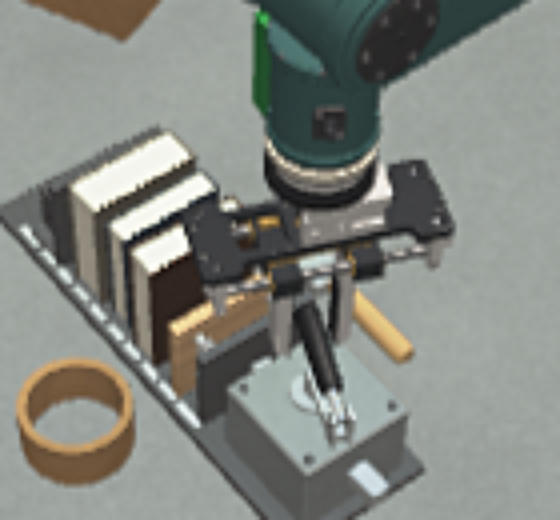

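```bash
python3 -m creep '[[-3,4,0,0,0,0,210],[-3,4,0,0,0,0,255],[-3,4,0,0,0,0,255],[-3,4,0,0,0,0,255]]'; python3 - <<'E'
from h import *
s=robot.snapshot("wrist")
cv2.imwrite("pics/w5.png",s["color"])
s=robot.snapshot("scene")
cv2.imwrite("pics/s5.png",cv2.resize(s["color"][130:260,230:370],None,fx=4,fy=4))
o=robot.get_obs();print(o["wrist_force"],o["wrist_torque"],o["width"],o["tool_pos"])
E
```

```text
time: 6.32
tool_pos: [0.5383, 0.0758, 0.1348]
ee_rot: [-1.571, -0.002, -0.354]
wrist_force: [4.9, -1.7, -1.3]
width: 0.0195
[ 4.67334648 -1.60199635 -1.33235682] [-0.4006133  -0.9235948  -0.09963056] 0.01915322866685291 [0.53828822 0.07578101 0.1347973 ]
```

View pics/w5.png

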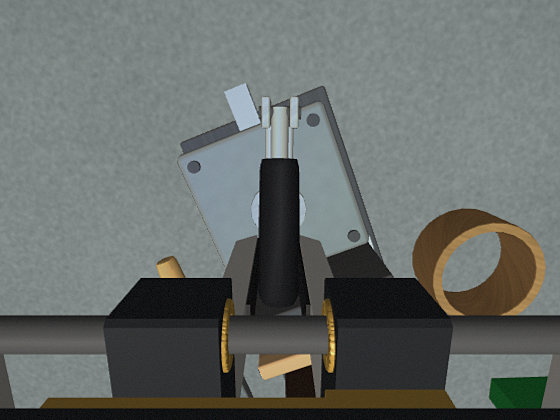

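```bash
python3 -m creep '[[0.5,-11.4,3.2,0,0,0,255],[0.5,-21.5,7.7,0,0,0,255],[0.5,-30.8,13.8,0,0,0,255],[0.5,-39,21,0,0,0,255],[0.5,-46,29.6,0,0,0,255]]'; python3 - <<'E'
from h import *
s=robot.snapshot("wrist")
cv2.imwrite("pics/w6.png",s["color"])
s=robot.snapshot("scene")
cv2.imwrite("pics/s6.png",cv2.resize(s["color"][130:260,230:370],None,fx=4,fy=4))
o=robot.get_obs();print(o["wrist_force"],o["wrist_torque"],o["width"],o["tool_pos"])
E
```

```text
time: 7.05
tool_pos: [0.548, 0.1016, 0.1793]
ee_rot: [-1.576, -0.0, -0.355]
wrist_force: [4.4, -5.9, -5.9]
width: 0.0192
[ 3.46642391 -3.03842193 -0.82631493] [-0.87671058 -0.74058508 -0.06343835] 0.019460293173596634 [0.54853619 0.10269469 0.18021428]
```

View pics/w6.png

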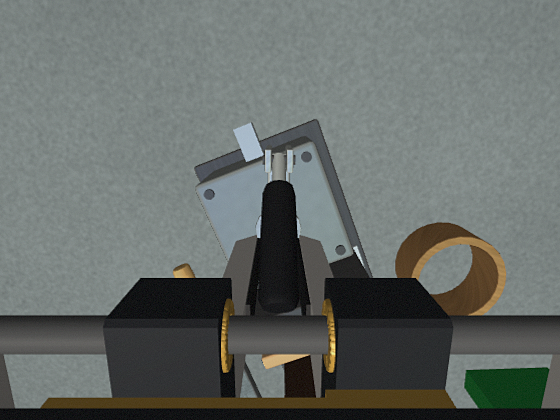

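View pics/s6.png

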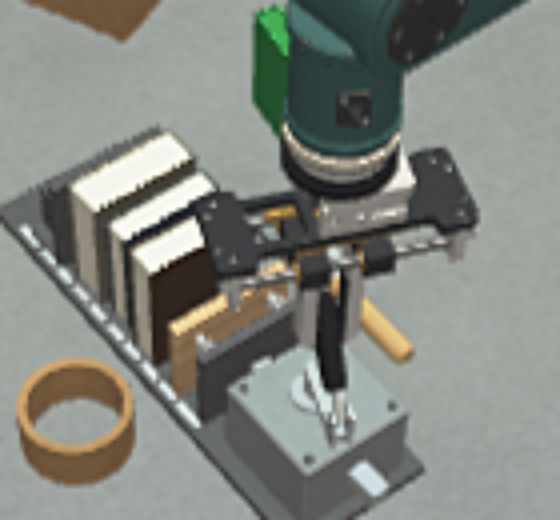

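```bash
python3 -m creep '[[0,-5.8,9.4,0,0,0,255],[0,-10,19.6,0,0,0,255],[0,-12.7,30.4,0,0,0,255],[0,-13.6,37.7,0,0,0,255],[0,-13.8,43.6,0,0,0,255]]';python3 -m creep '[[0,0,0,0,0,0,255],[0,0,0,0,0,0,255]]'; python3 - <<'E'
from h import *
T=toolT()
s=robot.snapshot("wrist");W=T@s["mount"]
cv2.imwrite("pics/w7.png",s["color"])
print([(np.round(d["point"],4),d["p"]) for d in robot.landmark_of("handle_root","wrist")])
for cam in ["scene","side"]:
  s=robot.snapshot(cam)
  for n in ["handle_end","handle_root"]: print(cam,n,[(np.round(d["point"],4),d["p"]) for d in robot.landmark_of(n,cam)])
  if cam=="scene": cv2.imwrite("pics/s7.png",cv2.resize(s["color"][130:260,230:370],None,fx=4,fy=4))
  else: cv2.imwrite("pics/d7.png",cv2.resize(s["color"][130:260,180:360],None,fx=4,fy=4))
o=robot.get_obs();print(o["wrist_force"],o["wrist_torque"],o["width"],o["tool_pos"],o["ee_rot"])
E
```

```text
time: 7.78
tool_pos: [0.563, 0.142, 0.1951]
ee_rot: [-1.577, -0.001, -0.355]
wrist_force: [1.3, -6.2, 3.2]
width: 0.015
time: 8.02
tool_pos: [0.5627, 0.1457, 0.1951]
ee_rot: [-1.569, 0.001, -0.352]
wrist_force: [1.0, 1.1, 2.9]
width: 0.0005
[(array([0.5648, 0.147 , 0.1395]), 0.7)]
scene handle_end [(array([0.5515, 0.1161, 0.2261]), 0.44)]
scene handle_root [(array([0.563, 0.144, 0.143]), 0.46)]
side handle_end [(array([ 0.5459, -0.11  ,  0.0105]), 0.56), (array([0.5544, 0.1173, 0.2334]), 0.43)]
side handle_root [(array([0.5641, 0.145 , 0.1384]), 0.57)]
[-0.49399132  1.58815993  3.1268283 ] [ 0.22245201 -0.18120895  0.02258241] 0.0006659829638677812 [0.56291218 0.14497034 0.1945185 ] [-1.57076634e+00  4.00727473e-04 -3.52896395e-01]
```

View pics/s7.png

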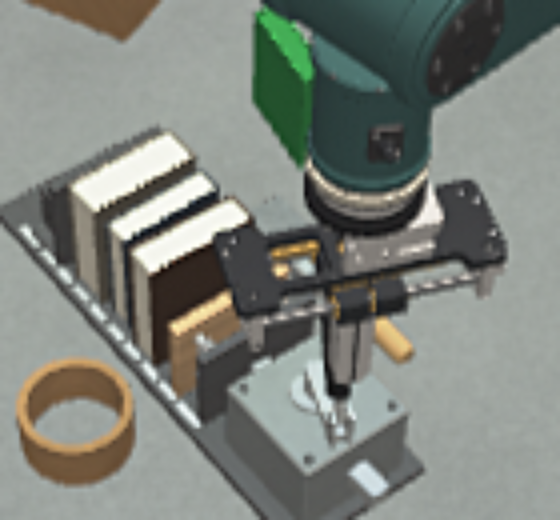

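View pics/d7.png

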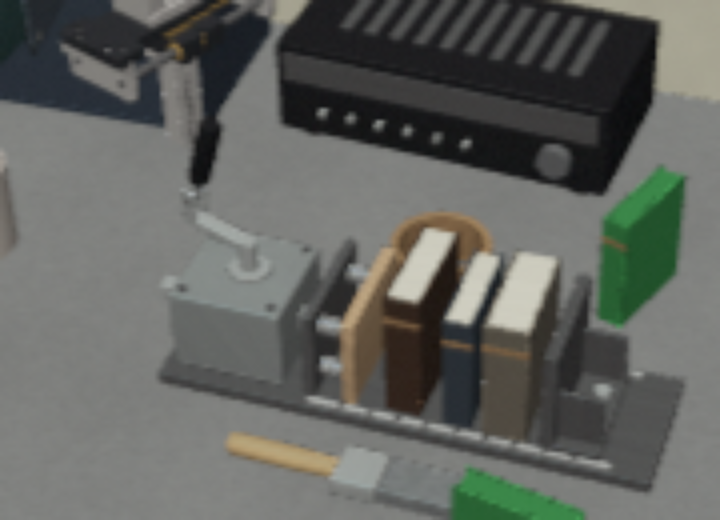

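```bash
python3 -m creep '[[0,0,0,0,0,0,120],[0,0,0,0,0,0,120],[0,0,0,0,0,0,120],[0,0,-10,0,0,0,120],[0,6,-21,0,0,0,120]]'; python3 - <<'E'
from h import *
T=toolT()
s=robot.snapshot("wrist")
cv2.imwrite("pics/w8.png",s["color"])
s=robot.snapshot("scene")
cv2.imwrite("pics/s8.png",cv2.resize(s["color"][130:260,230:370],None,fx=4,fy=4))
o=robot.get_obs();print(o["wrist_force"],o["wrist_torque"],o["width"],o["tool_pos"],o["ee_rot"])
E
```

```text
time: 9.05
tool_pos: [0.5558, 0.1243, 0.1887]
ee_rot: [-1.571, -0.001, -0.353]
wrist_force: [0.0, -0.4, -0.6]
width: 0.047
[-0.91175598  1.22107268 -0.78113861] [-0.03516627 -0.01007888 -0.01843649] 0.04933950599067484 [0.5549995  0.12364376 0.18757473] [-1.57221768e+00  1.39115347e-03 -3.54755287e-01]
```

View pics/s8.png

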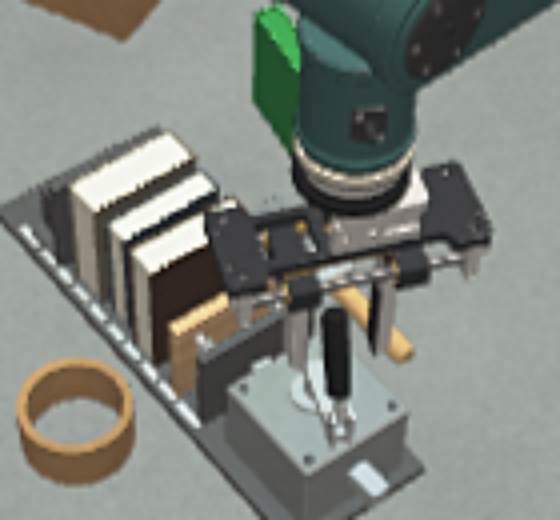

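View pics/w8.png

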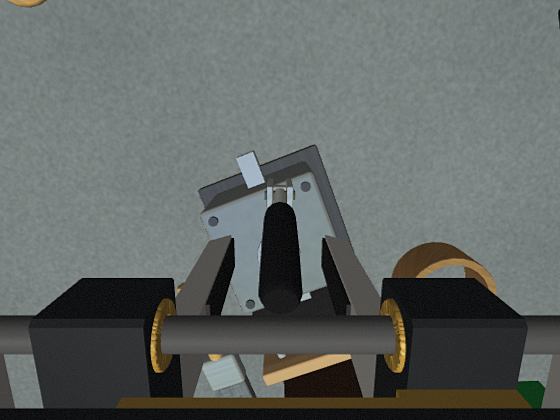

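```bash
python3 - <<'E'
from h import *
T=toolT()
s=robot.snapshot("wrist");W=T@s["mount"]
u=np.array([np.cos(1.217),np.sin(1.217),0]);r=np.array([.5635,.1445,.14])
print("root",proj(s,r,W))
for f in (1.0,1.1,1.2,1.3,1.4):
  h=-u*np.cos(f)+np.array([0,0,np.sin(f)]); print(f,np.round(proj(s,r+.022*h,W)),np.round(proj(s,r+.092*h,W)), np.round(T[:3,:3].T@(r+.068*h-T[:3,3])*1000))
E
```

```text
root (np.float64(277.3379418914507), np.float64(192.5475277810102))
1.0 [277. 218.] [277. 329.] [  1. -10. -14.]
1.1 [277. 215.] [277. 319.] [  1. -13.  -8.]
1.2 [277. 213.] [277. 307.] [  1. -16.  -2.]
1.3 [277. 209.] [277. 292.] [  1. -18.   4.]
1.4 [277. 206.] [277. 274.] [  1. -19.  11.]
```

```bash
python3 -m creep '[[0,0,2,0,0,0,255],[0,0,2,0,0,0,255],[0,0,2,0,0,0,255],[0,0,2,0,0,0,255],[0,0,2,0,0,0,255]]';python3 -m creep '[[0,-1,4,0,0,0,255],[0,-1.5,8,0,0,0,255],[0,-2,12,0,0,0,255],[0,-3,16,0,0,0,255],[0,-3,20,0,0,0,255]]'; python3 - <<'E'
from h import *
T=toolT()
s=robot.snapshot("wrist")
cv2.imwrite("pics/w9.png",s["color"])
s=robot.snapshot("scene")
cv2.imwrite("pics/s9.png",cv2.resize(s["color"][130:260,230:370],None,fx=4,fy=4))
o=robot.get_obs();print(o["wrist_force"],o["wrist_torque"],o["width"],o["tool_pos"],o["ee_rot"])
E
```

```text
time: 9.82
tool_pos: [0.5576, 0.1268, 0.1887]
ee_rot: [-1.57, -0.002, -0.353]
wrist_force: [4.1, 0.1, -1.1]
width: 0.0197
time: 10.45
tool_pos: [0.5633, 0.1421, 0.1914]
ee_rot: [-1.578, -0.001, -0.356]
wrist_force: [1.9, -7.9, 0.6]
width: 0.0189
[ 2.35064032 -6.06486828  0.6228912 ] [-1.61173954 -0.38083356  0.0760561 ] 0.018968552526142095 [0.56353061 0.14268094 0.19142558] [-1.57721665e+00 -1.52269678e-03 -3.55309390e-01]
```

View pics/s9.png

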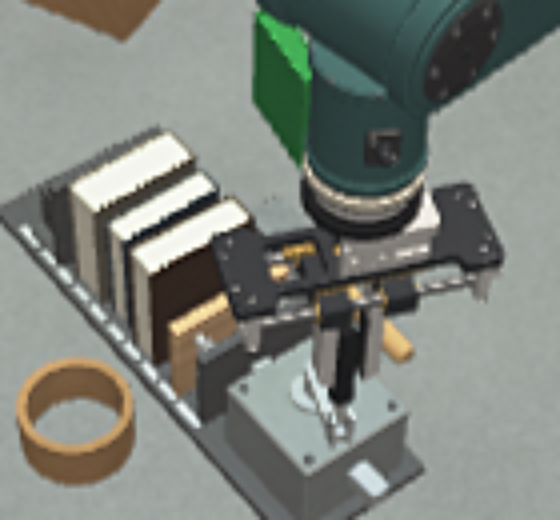

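View pics/w9.png

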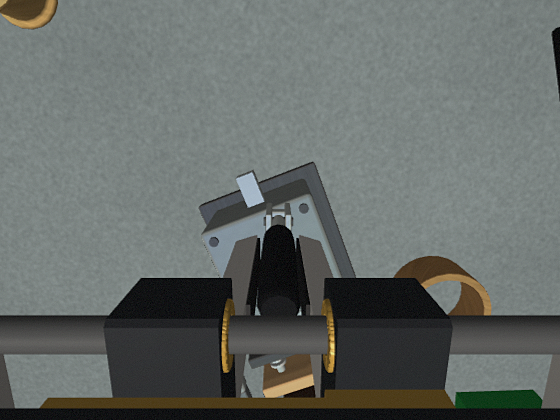

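```bash
python3 - <<'E'
from h import *
T=toolT()
s=robot.snapshot("wrist");W=T@s["mount"]
u=np.array([np.cos(1.217),np.sin(1.217),0]);r=np.array([.5635,.1445,.14])
print("root",proj(s,r,W))
S=robot.snapshot("side")
for f in (1.1,1.2,1.3,1.4,1.57):
  h=-u*np.cos(f)+np.array([0,0,np.sin(f)]); print(f,np.round(proj(s,r+.022*h,W)),np.round(proj(s,r+.092*h,W)), np.round(T[:3,:3].T@(r+.068*h-T[:3,3])*1000), proj(S,r,),proj(S,r+.092*h))
cv2.imwrite("pics/d9.png",cv2.resize(S["color"][130:220,190:280],None,fx=6,fy=6,interpolation=cv2.INTER_CUBIC))
cv2.imwrite("pics/w9b.png",cv2.resize(s["color"][190:320,215:345],None,fx=4,fy=4,interpolation=cv2.INTER_CUBIC))
E
```

```text
root (np.float64(275.08200708748933), np.float64(221.12378881928137))
1.1 [275. 245.] [274. 353.] [ -1.  -9. -29.] (np.float64(227.0489761322226), np.float64(179.13963510205082)) (np.float64(234.13618352422293), np.float64(163.69115014978178))
1.2 [275. 243.] [274. 343.] [ -1. -12. -23.] (np.float64(227.0489761322226), np.float64(179.13963510205082)) (np.float64(232.17246752864892), np.float64(161.79408538005703))
1.3 [275. 240.] [274. 330.] [ -1. -14. -17.] (np.float64(227.0489761322226), np.float64(179.13963510205082)) (np.float64(230.16088028241674), np.float64(160.0834652007076))
1.4 [275. 237.] [274. 315.] [ -1. -16. -10.] (np.float64(227.0489761322226), np.float64(179.13963510205082)) (np.float64(228.1244295915611), np.float64(158.57773186614898))
1.57 [275. 231.] [274. 284.] [ -1. -17.   2.] (np.float64(227.0489761322226), np.float64(179.13963510205082)) (np.float64(224.6705829661699), np.float64(156.531076669888))
```

View pics/d9.png

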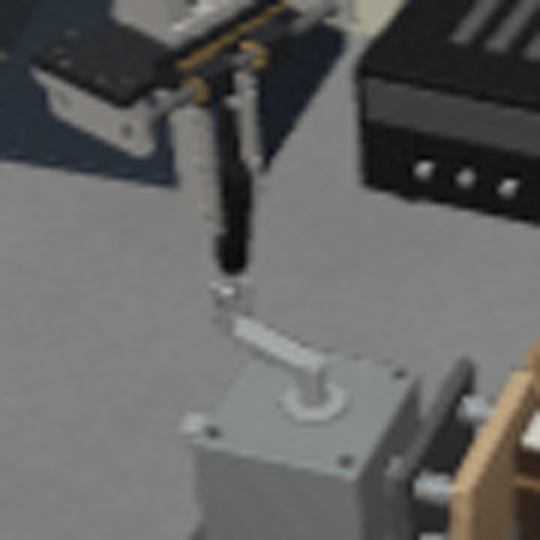

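View pics/w9b.png

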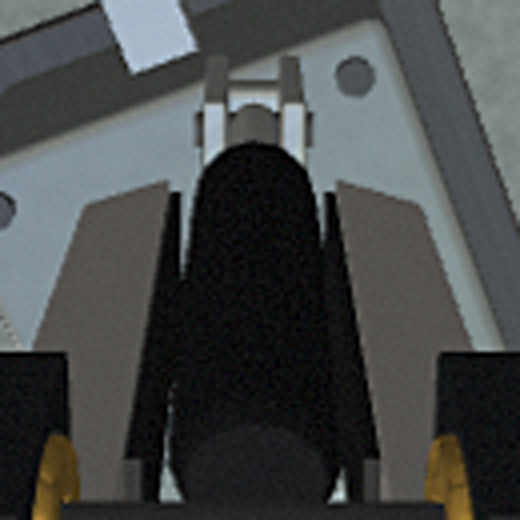

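```bash
python3 -m creep '[[0,0,0,0,0,0,190],[0,0,0,0,0,0,190],[0,0,-6,0,0,0,190],[0,0,-8,0,0,0,255],[0,0,-8,0,0,0,255]]';python3 -m creep '[[0,0,0,0,0,0,255],[0,0,4,0,0,0,255],[0,0,8,0,0,0,255],[0,0,12,0,0,0,255],[0,0,12,0,0,0,255]]'; cat > chk.py <<'E'
from h import *
import sys
tag=sys.argv[1]; az=np.radians(float(sys.argv[2])) if len(sys.argv)>2 else 1.217
T=toolT()
s=robot.snapshot("wrist");W=T@s["mount"]
AX=np.array([.5435,.088,.14])
u=np.array([np.cos(az),np.sin(az),0]);r=AX+.06*u
S=robot.snapshot("scene")
for f in (1.3,1.4,1.5,1.57,1.7):
  h=-u*np.cos(f)+np.array([0,0,np.sin(f)]); print(f,np.round(proj(s,r+.092*h,W)), np.round(T[:3,:3].T@(r+.068*h-T[:3,3])*1000),)
cv2.imwrite(f"pics/w{tag}.png",s["color"])
cv2.imwrite(f"pics/s{tag}.png",cv2.resize(S["color"][130:260,230:370],None,fx=4,fy=4,interpolation=cv2.INTER_CUBIC))
o=robot.get_obs();print(o["time"],o["wrist_force"],o["wrist_torque"],o["width"],o["tool_pos"],o["ee_rot"])
E
python3 chk.py 10
```

```text
time: 11.28
tool_pos: [0.5617, 0.1381, 0.1913]
ee_rot: [-1.57, -0.002, -0.354]
wrist_force: [4.9, 0.3, -2.7]
width: 0.0193
time: 11.9
tool_pos: [0.5647, 0.1457, 0.1917]
ee_rot: [-1.579, -0.002, -0.356]
wrist_force: [1.2, -7.6, -0.3]
width: 0.0193
1.3 [276. 336.] [  0. -14. -20.]
1.4 [276. 321.] [  0. -15. -13.]
1.5 [276. 303.] [  0. -16.  -6.]
1.57 [276. 290.] [  0. -16.  -2.]
1.7 [276. 264.] [  0. -16.   7.]
12.0 [ 1.64703204 -8.26685139  0.78782433] [-1.8034673  -0.30575914 -0.0111114 ] 0.01933875772138269 [0.56466808 0.14565691 0.19171707] [-1.57849959 -0.00176126 -0.35586067]
```

View pics/w10.png

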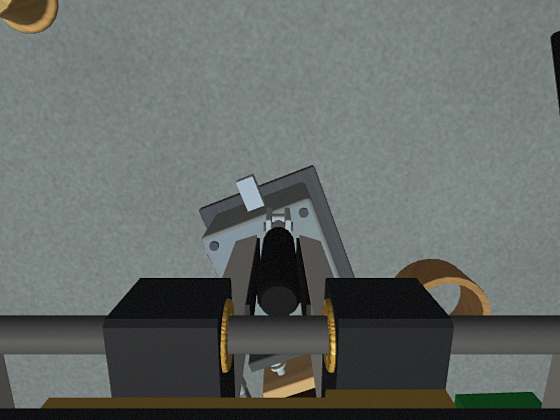

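View pics/s10.png

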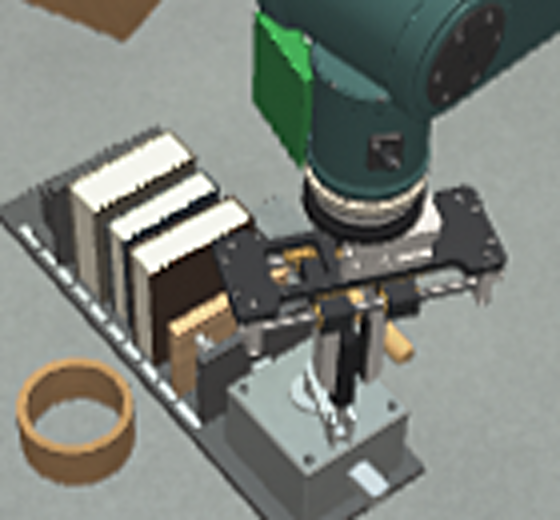

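```bash
python3 -m creep '[[0,0,0,0,0,0,190],[0,0,0,0,0,0,190],[0,0,0,0,0,0,190]]'; python3 chk.py 11; python3 - <<'E'
import cv2
s=cv2.imread("pics/w11.png")
cv2.imwrite("pics/w11b.png",cv2.resize(s[190:330,210:350],None,fx=4,fy=4,interpolation=cv2.INTER_CUBIC))
E
```

```text
time: 12.38
tool_pos: [0.5644, 0.15, 0.1915]
ee_rot: [-1.571, 0.001, -0.353]
wrist_force: [0.2, -0.3, -0.3]
width: 0.0241
1.3 [279. 343.] [  2. -14. -24.]
1.4 [279. 328.] [  2. -16. -17.]
1.5 [280. 311.] [  2. -16. -10.]
1.57 [280. 298.] [  2. -16.  -5.]
1.7 [280. 272.] [  2. -16.   3.]
12.475 [-0.35271847  0.82715906  0.00977575] [-0.03931486 -0.02763812  0.01784065] 0.02409114252617307 [0.56452775 0.14988324 0.19146249] [-1.57078161e+00  6.97850698e-04 -3.52609635e-01]
```

View pics/w11b.png

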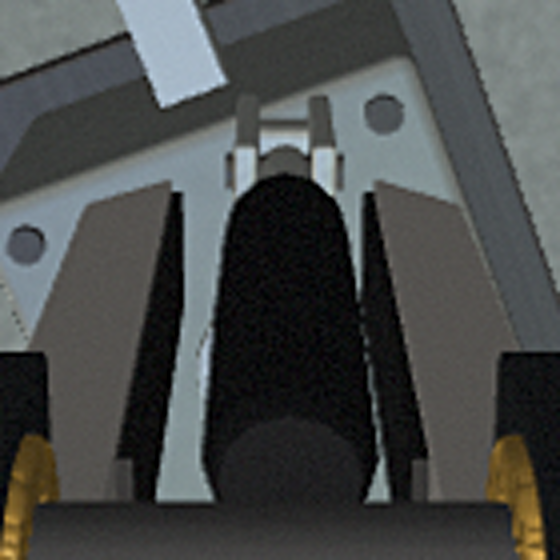

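```bash
python3 -m creep '[[2,0,-6,0,0,0,190],[2,0,-6,0,0,0,255],[2,0,-6,0,0,0,255],[2,0,-2,0,0,0,255],[2,0,2,0,0,0,255]]'; python3 -m creep '[[0,0,0,0,0,0,255],[0,0,0,0,0,0,190],[0,0,0,0,0,0,190],[0,0,0,0,0,0,190]]'; python3 chk.py 12; python3 - <<'E'
import cv2
s=cv2.imread("pics/w12.png")
cv2.imwrite("pics/w12b.png",cv2.resize(s[190:330,210:350],None,fx=4,fy=4,interpolation=cv2.INTER_CUBIC))
E
```

```text
time: 13.1
tool_pos: [0.5659, 0.1477, 0.1914]
ee_rot: [-1.579, 0.002, -0.355]
wrist_force: [-5.5, -6.7, 1.6]
width: 0.0196
time: 13.6
tool_pos: [0.5677, 0.151, 0.1915]
ee_rot: [-1.57, -0.0, -0.353]
wrist_force: [0.2, 0.6, -0.7]
width: 0.0238
1.3 [273. 347.] [ -1. -14. -26.]
1.4 [273. 332.] [ -1. -15. -19.]
1.5 [273. 315.] [ -1. -16. -12.]
1.57 [273. 302.] [ -1. -16.  -8.]
1.7 [273. 276.] [ -1. -16.   1.]
13.7 [ 0.41898735 -0.16455676  0.35218109] [-0.01226134 -0.04283069 -0.0517472 ] 0.023721573320717892 [0.56760051 0.15092508 0.19154681] [-1.57047748e+00 -3.03196295e-04 -3.52835863e-01]
```

View pics/w12b.png

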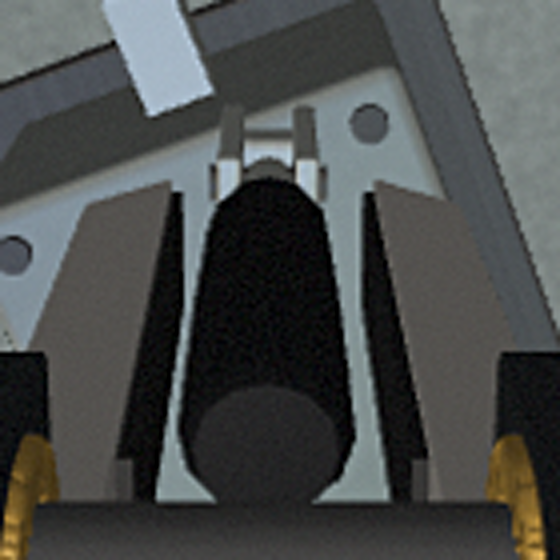

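View pics/s12.png

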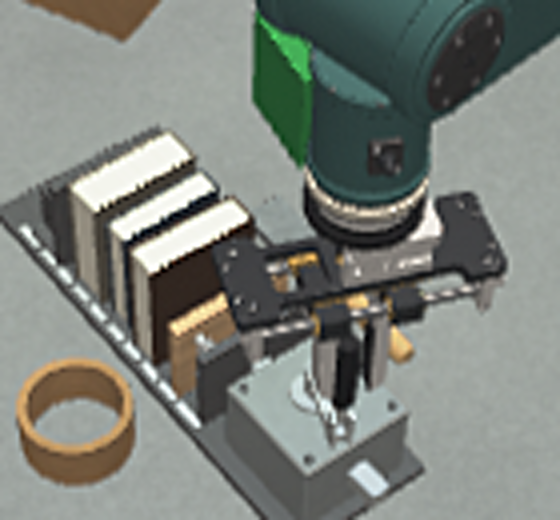

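```bash
python3 -m creep '[[-1.5,0,-7,0,0,0,190],[-1.5,0,-7,0,0,0,255],[-1.5,0,-7,0,0,0,255],[-1.5,0,-7,0,0,0,255]]'; python3 -m creep '[[9.4,0,-0.7,0,0,0,255],[18.5,0,-2.9,0,0,0,255],[27.2,0,-6.5,0,0,0,255],[35.3,0,-11.5,0,0,0,255],[42.4,0,-17.6,0,0,0,255]]'; python3 chk.py 13 25
```

```text
time: 14.2
tool_pos: [0.5641, 0.1438, 0.1916]
ee_rot: [-1.572, -0.001, -0.354]
wrist_force: [1.6, -4.2, -0.7]
width: 0.0198
time: 14.82
tool_pos: [0.5949, 0.1177, 0.1916]
ee_rot: [-1.565, 0.008, -0.349]
wrist_force: [-4.2, 8.1, 1.6]
width: 0.0193
1.3 [246. 324.] [ -9. -14. -16.]
1.4 [259. 314.] [ -4. -15. -11.]
1.5 [274. 302.] [  1. -16.  -6.]
1.57 [284. 293.] [  4. -16.  -3.]
1.7 [304. 274.] [ 10. -16.   3.]
14.925 [-2.89338586  5.39658328  2.20591701] [0.71190617 0.68575665 0.02064461] 0.019846658177672942 [0.59573927 0.11636441 0.19160242] [-1.56665909  0.00612394 -0.35079762]
```

View pics/w13.png

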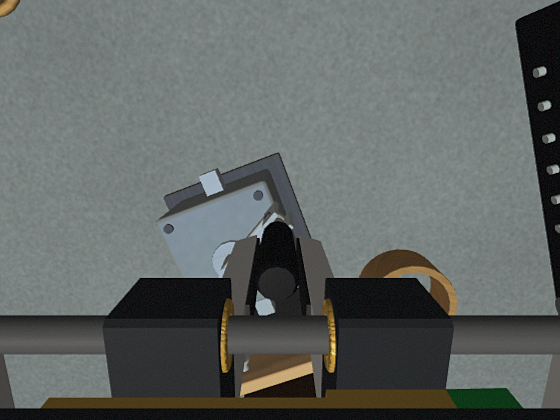

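View pics/s13.png

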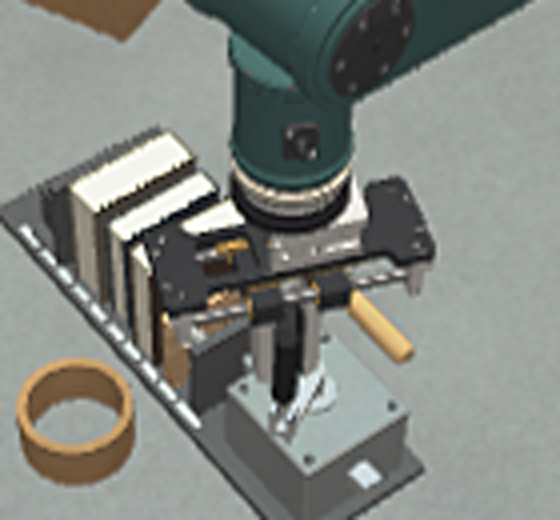

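```bash
python3 -m creep '[[6.1,0,-7.2,0,0,0,255],[11,0,-15.2,0,0,0,255],[14.6,0,-23.9,0,0,0,255],[16.8,0,-33,0,0,0,255],[17.6,0,-42.4,0,0,0,255]]'; python3 chk.py 14 -20
```

```text
time: 15.55
tool_pos: [0.6008, 0.0722, 0.1917]
ee_rot: [-1.561, -0.001, -0.349]
wrist_force: [5.4, 7.6, -1.9]
width: 0.0194
1.3 [221. 292.] [-17. -14.  -5.]
1.4 [241. 294.] [-11. -15.  -5.]
1.5 [262. 295.] [ -4. -16.  -5.]
1.57 [277. 296.] [  1. -16.  -5.]
1.7 [305. 295.] [ 10. -16.  -5.]
15.65 [ 3.11336466  4.72316958 -1.2658131 ] [ 0.8363949  -0.82467064 -0.03388522] 0.019089825077843934 [0.60035545 0.07062436 0.19163634] [-1.56364458e+00 -5.84099539e-04 -3.50879323e-01]
```

View pics/w14.png

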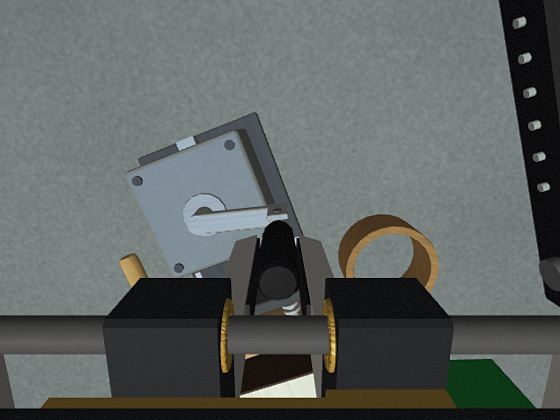

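View pics/s14.png

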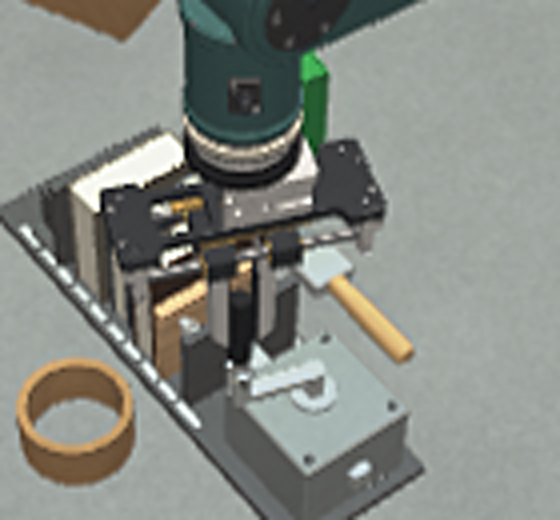

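```bash
python3 -m creep '[[-0.7,0,-9.4,0,0,0,255],[-2.9,0,-18.5,0,0,0,255],[-6.5,0,-27.2,0,0,0,255],[-11.5,0,-35.3,0,0,0,255],[-17.6,0,-42.4,0,0,0,255]]'; python3 -m creep '[[-7.2,0,-6.1,0,0,0,255],[-15.2,0,-11,0,0,0,255],[-23.9,0,-14.6,0,0,0,255],[-33,0,-16.8,0,0,0,255],[-42.4,0,-17.6,0,0,0,255]]'; python3 chk.py 15 -110
```

```text
time: 16.27
tool_pos: [0.5717, 0.0351, 0.1917]
ee_rot: [-1.565, -0.008, -0.352]
wrist_force: [9.3, 1.2, -4.0]
width: 0.0195
time: 16.9
tool_pos: [0.525, 0.0305, 0.1917]
ee_rot: [-1.571, -0.008, -0.354]
wrist_force: [9.0, -5.1, -3.8]
width: 0.0195
1.3 [270. 228.] [ -2. -14.  19.]
1.4 [270. 250.] [ -2. -15.  12.]
1.5 [270. 271.] [ -2. -16.   5.]
1.57 [271. 285.] [ -2. -16.   0.]
1.7 [271. 310.] [ -2. -16.  -8.]
17.0 [ 4.81214486 -3.82195658 -1.37013843] [-0.90814888 -0.92267727  0.0015783 ] 0.019624700541356597 [0.52358872 0.03098188 0.1916244 ] [-1.57141997 -0.0046786  -0.3537439 ]
```

View pics/w15.png

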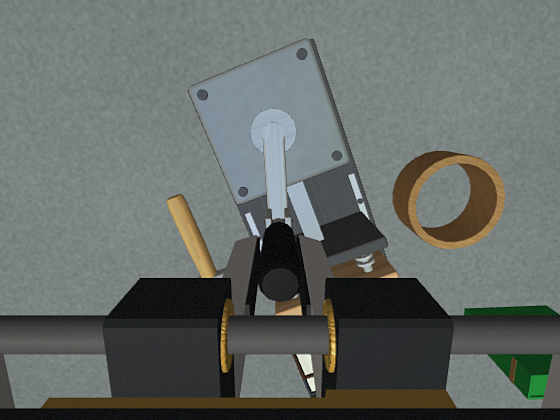

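View pics/s15.png

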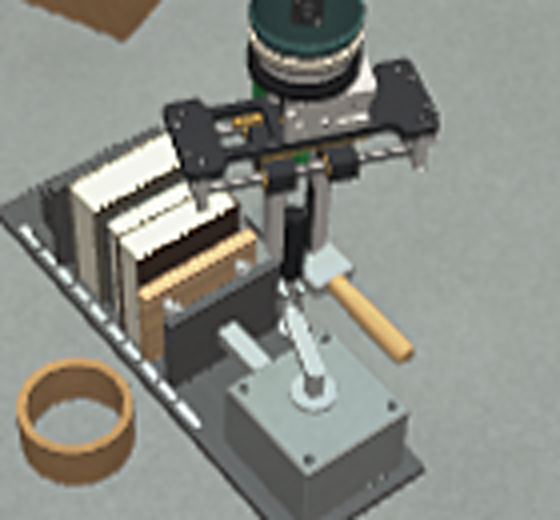

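```bash
python3 -m creep '[[-9.4,0,0.7,0,0,0,255],[-18.5,0,2.9,0,0,0,255],[-27.2,0,6.5,0,0,0,255],[-35.3,0,11.5,0,0,0,255],[-42.4,0,17.6,0,0,0,255]]'; python3 chk.py 16 -155; python3 - <<'E'
from h import *
for cam in ("scene","side"):
  s=robot.snapshot(cam); 
  for n in ("jaw","backstop","book_a"): print(cam,n,[(np.round(d["point"],4),round(d["p"],2)) for d in robot.landmark_of(n,cam)])
  a=s["color"][150:270,220:370] if cam=="scene" else s["color"][160:260,210:360]
  cv2.imwrite(f"pics/{cam}16.png",cv2.resize(a,None,fx=5,fy=5,interpolation=cv2.INTER_CUBIC))
E
```

```text
time: 17.62
tool_pos: [0.4897, 0.0604, 0.1916]
ee_rot: [-1.576, -0.005, -0.355]
wrist_force: [4.8, -9.5, -1.7]
width: 0.0196
1.3 [314. 241.] [ 12. -14.  15.]
1.4 [299. 257.] [  7. -15.  10.]
1.5 [283. 272.] [  2. -16.   5.]
1.57 [273. 283.] [ -1. -16.   2.]
1.7 [254. 300.] [ -7. -16.  -4.]
17.725 [ 3.47189217 -5.43896151 -0.70139482] [-1.13412442 -0.39805658 -0.01934075] 0.019325582157207876 [0.48897145 0.06168233 0.1915736 ] [-1.57392432 -0.00262018 -0.35389702]
scene jaw [(array([ 0.5515, -0.0763, -0.0018]), 0.77)]
scene backstop [(array([ 0.5466, -0.1843,  0.0102]), 0.58), (array([ 0.5403, -0.1214,  0.0119]), 0.22)]
scene book_a [(array([ 0.5435, -0.1522,  0.0133]), 0.93), (array([ 0.3444, -0.2077,  0.0038]), 0.93), (array([ 0.7179, -0.2085,  0.0019]), 0.89), (array([ 0.5489, -0.0951,  0.0098]), 0.69), (array([ 0.5415, -0.1208,  0.0128]), 0.57)]
side jaw [(array([ 0.5453, -0.0789, -0.0024]), 0.51)]
side backstop [(array([ 0.5476, -0.183 ,  0.0123]), 0.93)]
side book_a [(array([ 0.5428, -0.1552,  0.013 ]), 0.8), (array([ 0.7208, -0.209 ,  0.0046]), 0.77), (array([ 0.3396, -0.2048,  0.003 ]), 0.76), (array([ 0.5474, -0.091 ,  0.0122]), 0.68), (array([ 0.5452, -0.1218,  0.0122]), 0.65), (array([0.5445, 0.085 , 0.002 ]), 0.34)]
```

View pics/scene16.png

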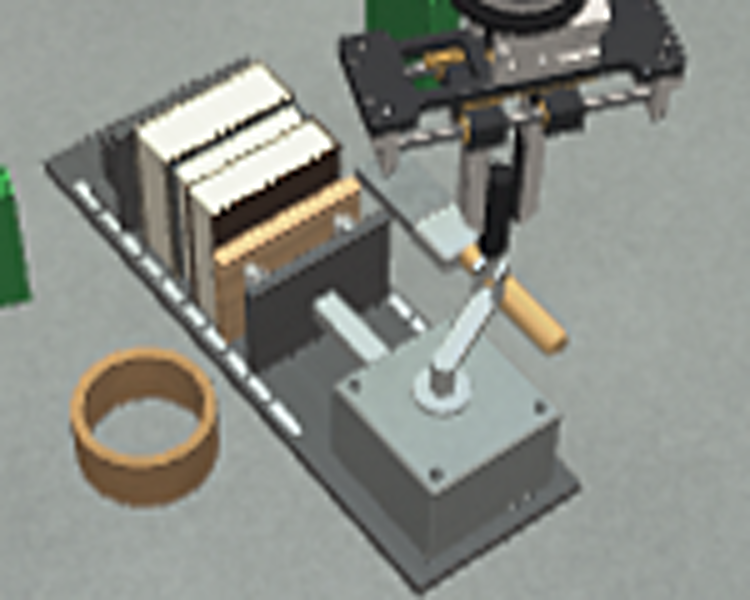

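View pics/side16.png

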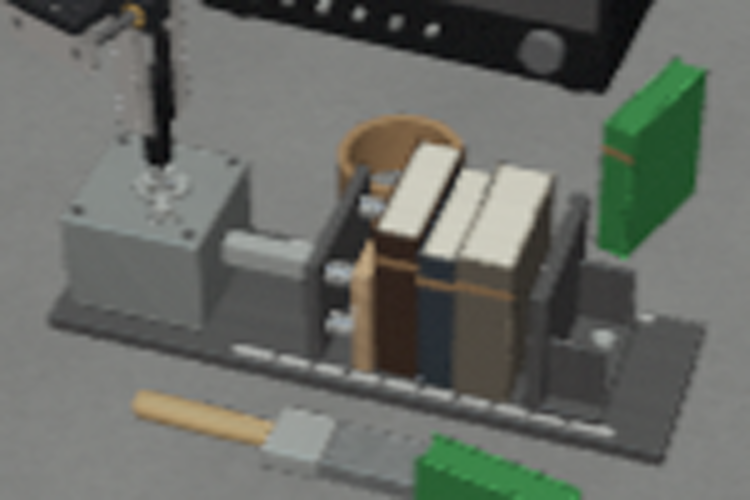

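```bash
python3 -m creep '[[-6.1,0,7.2,0,0,0,255],[-11,0,15.2,0,0,0,255],[-14.6,0,23.9,0,0,0,255],[-16.8,0,33,0,0,0,255],[-17.6,0,42.4,0,0,0,255]]'; python3 chk.py 17 160; python3 - <<'E'
from h import *
for cam in ("scene","side"):
  s=robot.snapshot(cam); 
  a=s["color"][150:270,220:370] if cam=="scene" else s["color"][160:260,210:360]
  cv2.imwrite(f"pics/{cam}17.png",cv2.resize(a,None,fx=5,fy=5,interpolation=cv2.INTER_CUBIC))
E
```

```text
time: 18.75
tool_pos: [0.4859, 0.1061, 0.1916]
ee_rot: [-1.578, -0.0, -0.355]
wrist_force: [-1.7, -10.5, 1.1]
width: 0.0197
1.3 [333. 277.] [ 18. -14.   3.]
1.4 [312. 280.] [ 12. -15.   3.]
1.5 [291. 281.] [  5. -16.   3.]
1.57 [276. 281.] [  0. -16.   3.]
1.7 [248. 281.] [ -8. -16.   3.]
18.85 [-0.0384595  -6.36685622  0.98240175] [-1.15281863 -0.03644295 -0.00842518] 0.019525026169859964 [0.48631635 0.10743177 0.1915586 ] [-1.57532580e+00 -2.18453484e-04 -3.53873466e-01]
```

View pics/scene17.png

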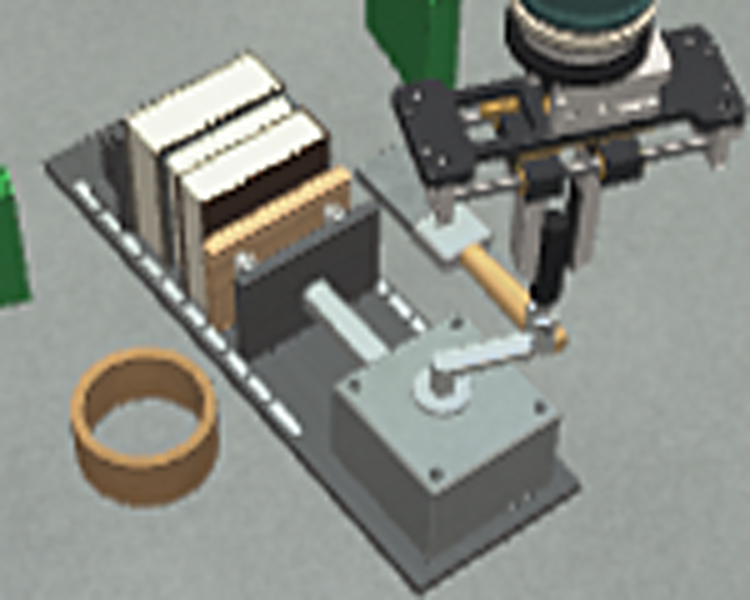

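View pics/side17.png

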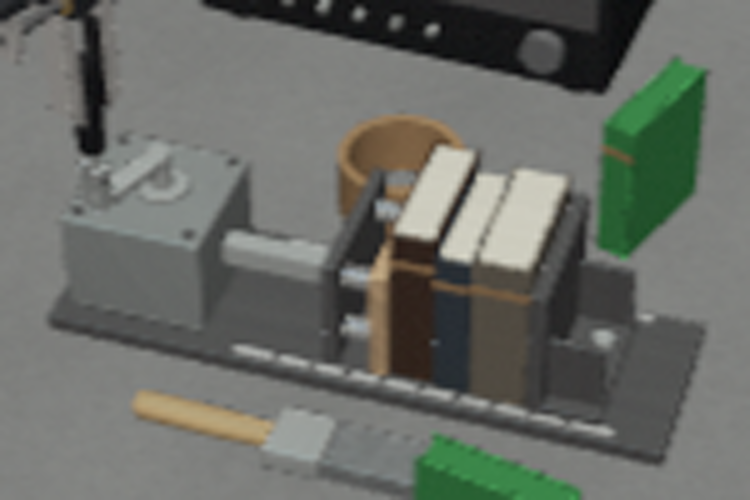

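View pics/w17.png

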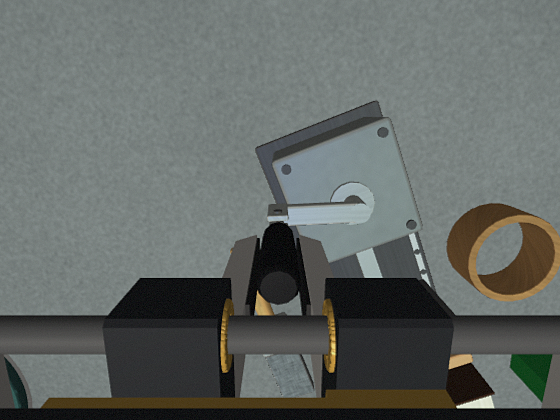

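```bash
python3 -m creep '[[0.7,0,9.4,0,0,0,255],[2.9,0,18.5,0,0,0,255],[6.5,0,27.2,0,0,0,255],[6.5,0,27.2,0,0,0,255]]'; python3 chk.py 18 135; python3 - <<'E'
from h import *
for cam in ("scene","side"):
  s=robot.snapshot(cam); 
  a=s["color"][150:270,220:370] if cam=="scene" else s["color"][160:260,210:360]
  cv2.imwrite(f"pics/{cam}18.png",cv2.resize(a,None,fx=5,fy=5,interpolation=cv2.INTER_CUBIC))
E
```

```text
time: 19.45
tool_pos: [0.5005, 0.13, 0.1915]
ee_rot: [-1.578, 0.003, -0.354]
wrist_force: [-4.8, -7.6, 3.4]
width: 0.0195
1.3 [327. 304.] [ 17. -14.  -7.]
1.4 [309. 298.] [ 11. -15.  -4.]
1.5 [290. 291.] [  5. -16.  -2.]
1.57 [276. 286.] [  0. -16.   0.]
1.7 [251. 274.] [ -8. -16.   4.]
19.55 [-3.46527668 -7.59503694  1.96963957] [-1.43928889  0.60123338 -0.02235112] 0.019607375474066074 [0.5004857  0.13003379 0.19155945] [-1.57715226  0.0024446  -0.35437814]
```

View pics/scene18.png

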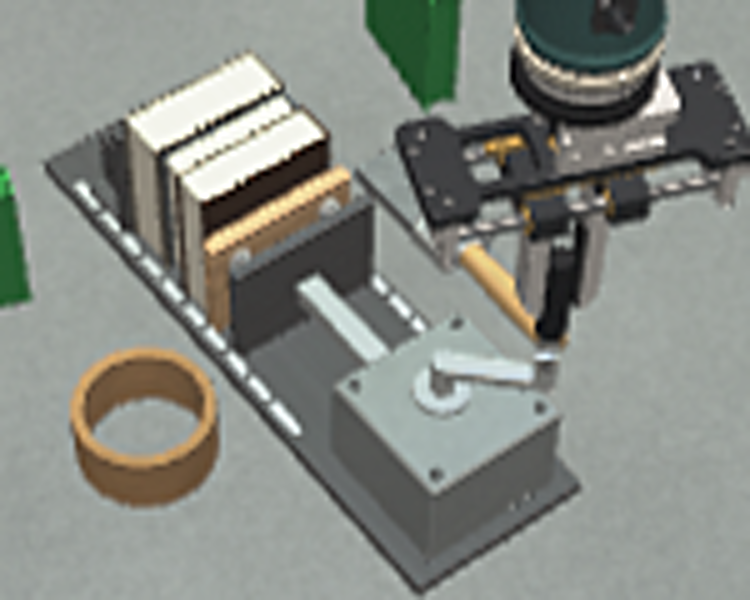

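View pics/side18.png

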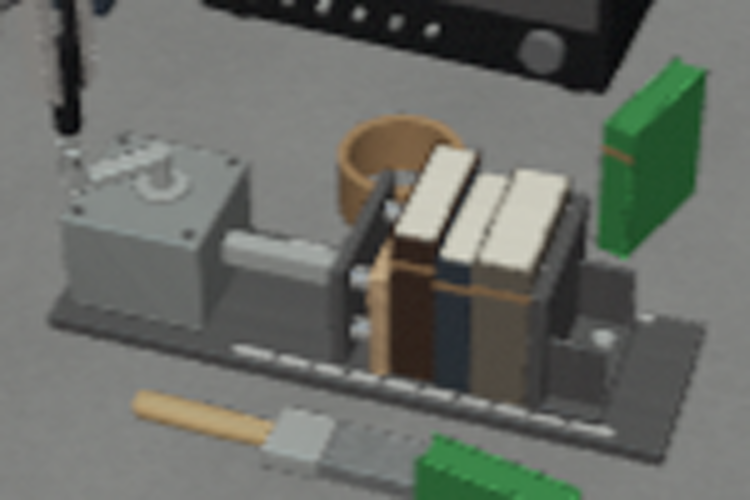

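```bash
python3 - <<'E'
import cv2,numpy as np
def m(a,b,box):
    x0,y0,x1,y1=box; A=cv2.cvtColor(cv2.imread(a),6); B=cv2.cvtColor(cv2.imread(b),6)
    t=A[y0:y1,x0:x1]; R=B[max(0,y0-70):y1+70,max(0,x0-70):x1+70]
    r=cv2.matchTemplate(R,t,cv2.TM_CCOEFF_NORMED); _,v,_,p=cv2.minMaxLoc(r)
    return p[0]+max(0,x0-70)-x0,p[1]+max(0,y0-70)-y0,round(v,3)
f=lambda c,i:f"pics/{c}{i}.png"
print("scene plate 17-16",m(f("scene",17),f("scene",16),(225,240,385,370)),"17-18",m(f("scene",17),f("scene",18),(225,240,385,370)))
print("scene book",m(f("scene",17),f("scene",16),(170,110,330,220)),m(f("scene",17),f("scene",18),(170,110,330,220)))
print("side plate",m(f("side",17),f("side",16),(300,220,350,370)),m(f("side",17),f("side",18),(300,220,350,370)))
print("side book",m(f("side",17),f("side",16),(380,150,480,380)),m(f("side",17),f("side",18),(380,150,480,380)))
E
```

```text
scene plate 17-16 (10, 11, 0.958) 17-18 (-5, -5, 0.96)
scene book (10, 10, 0.982) (0, 0, 0.991)
side plate (-16, -3, 0.967) (9, 2, 0.968)
side book (-16, -3, 0.993) (1, 0, 0.987)
```

```bash
python3 -m creep '[[5,0,8.1,0,0,0,255],[11.1,0,15.2,0,0,0,255],[11.1,0,15.2,0,0,0,255],[11.1,0,15.2,0,0,0,255]]'; python3 chk.py 19 118; python3 - <<'E'
from h import *
for cam in ("scene","side"):
  s=robot.snapshot(cam); 
  a=s["color"][150:270,220:370] if cam=="scene" else s["color"][160:260,210:360]
  cv2.imwrite(f"pics/{cam}19.png",cv2.resize(a,None,fx=5,fy=5,interpolation=cv2.INTER_CUBIC))
def m(a,b,box):
    x0,y0,x1,y1=box; A=cv2.cvtColor(cv2.imread(a),6); B=cv2.cvtColor(cv2.imread(b),6)
    t=A[y0:y1,x0:x1]; R=B[max(0,y0-70):y1+70,max(0,x0-70):x1+70]
    r=cv2.matchTemplate(R,t,cv2.TM_CCOEFF_NORMED); _,v,_,p=cv2.minMaxLoc(r)
    return p[0]+max(0,x0-70)-x0,p[1]+max(0,y0-70)-y0,round(v,3)
f=lambda c,i:f"pics/{c}{i}.png"
print(m(f("scene",17),f("scene",19),(225,240,385,370)),m(f("scene",17),f("scene",19),(170,110,330,220)))
print(m(f("side",17),f("side",19),(300,220,350,370)),m(f("side",17),f("side",19),(380,150,480,380)))
E
```

```text
time: 20.15
tool_pos: [0.5147, 0.1406, 0.1915]
ee_rot: [-1.578, 0.006, -0.354]
wrist_force: [-8.4, -7.2, 3.6]
width: 0.0194
1.3 [317. 316.] [ 14. -14. -12.]
1.4 [303. 306.] [  9. -16.  -7.]
1.5 [287. 295.] [  4. -16.  -3.]
1.57 [276. 286.] [  0. -16.   0.]
1.7 [255. 268.] [ -6. -16.   6.]
20.25 [-7.53458635 -7.06581457  3.67865217] [-1.34323487  1.25960408 -0.0260243 ] 0.019768621893946948 [0.5146901  0.14057767 0.19151126] [-1.57801128  0.00565137 -0.35415108]
(-8, -9, 0.927) (0, 0, 0.991)
(15, 4, 0.959) (1, 0, 0.981)
```

View pics/w19.png

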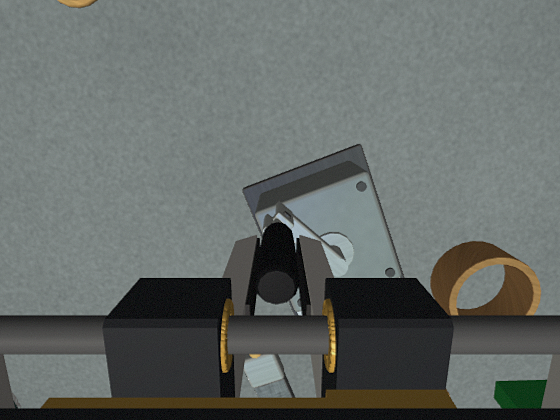

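```bash
python3 -m creep '[[0,0,0,0,0,0,150],[0,0,0,0,0,0,150],[0,0,0,0,0,0,150],[0,-20,0,0,0,0,150],[0,-60,0,0,0,0,150]]'; python3 -m creep '[[0,-50,-30,0,0,0,100],[0,-70,-70,0,0,0,100],[0,-70,-110,0,0,0,100],[0,-70,-130,0,0,0,100],[0,-70,-130,0,0,0,100]]';python3 chk.py 20 118;  python3 - <<'E'
from h import *
for cam in ("scene","side"):
  s=robot.snapshot(cam); 
  a=s["color"][150:270,220:370] if cam=="scene" else s["color"][160:260,210:360]
  cv2.imwrite(f"pics/{cam}20.png",cv2.resize(a,None,fx=5,fy=5,interpolation=cv2.INTER_CUBIC))
  for n in ("handle_end","handle_root"): print(cam,n,[(np.round(d["point"],4),round(d["p"],2)) for d in robot.landmark_of(n,cam)])
E
```

```text
time: 20.98
tool_pos: [0.5167, 0.1429, 0.2499]
ee_rot: [-1.573, 0.005, -0.353]
wrist_force: [-0.7, -0.0, 0.5]
width: 0.0388
time: 21.6
tool_pos: [0.4727, 0.0202, 0.3219]
ee_rot: [-1.57, -0.001, -0.355]
wrist_force: [0.2, -0.6, 0.2]
width: 0.0572
1.3 [299.  58.] [ 11. 116. 116.]
1.4 [290.  48.] [  7. 115. 120.]
1.5 [280.  39.] [  1. 114. 125.]
1.57 [273.  32.] [ -2. 114. 128.]
1.7 [260.  20.] [ -9. 115. 134.]
21.7 [ 0.34767539 -0.20097911 -0.24315756] [ 0.01097687 -0.06158556 -0.00871799] 0.056955003330066596 [0.47300544 0.02130807 0.32150481] [-1.57014405e+00  4.16851639e-06 -3.52925733e-01]
scene handle_end [(array([0.5127, 0.1408, 0.2316]), 0.68)]
scene handle_root [(array([0.5114, 0.1413, 0.1415]), 0.76)]
side handle_end [(array([0.5144, 0.1397, 0.2338]), 0.54)]
side handle_root [(array([0.5125, 0.1412, 0.1397]), 0.72)]
```

View pics/w20.png

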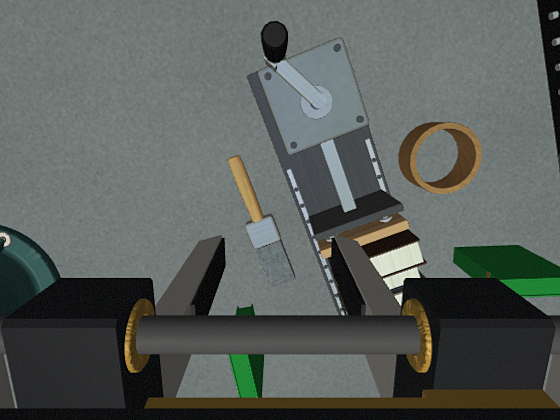

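View pics/scene20.png

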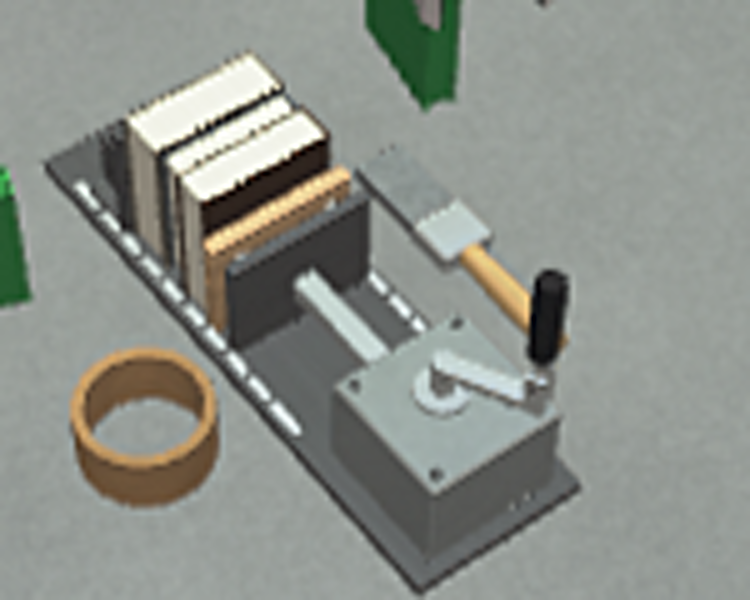

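View pics/side20.png

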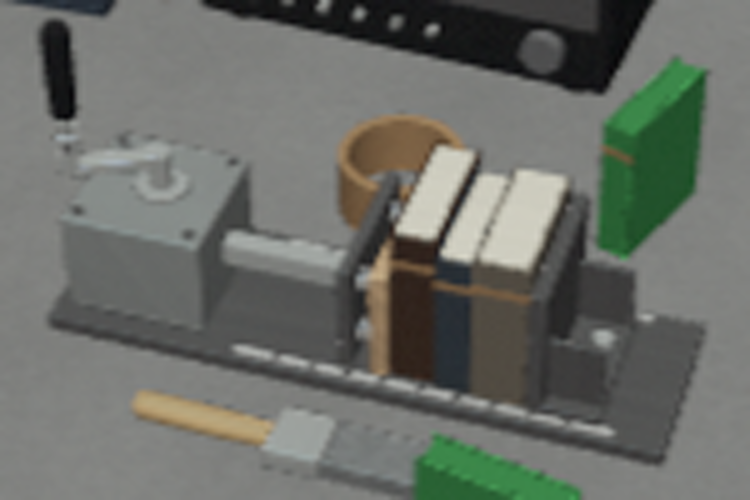

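```bash
python3 -m creep '[[35,0,-30,0,0,0,100],[70,0,-60,0,0,0,100],[100,0,-90,0,0,0,60],[100,0,-90,0,0,0,60],[100,0,-90,0,0,0,60]]'; python3 - <<'E'
from h import *
T=toolT()
s=robot.snapshot("wrist");W=T@s["mount"];np.save("W21.npy",W)
cv2.imwrite("pics/w21.png",s["color"]);print(s["cx"],s["cy"],W[:3,3])
E
```

```text
time: 22.62
tool_pos: [0.5354, -0.0976, 0.3214]
ee_rot: [-1.57, 0.001, -0.353]
wrist_force: [0.1, 0.3, 0.2]
width: 0.0719
277.7062219201932 206.285805554194 [ 0.56050835 -0.03283973  0.50009379]
```

View pics/w21.png

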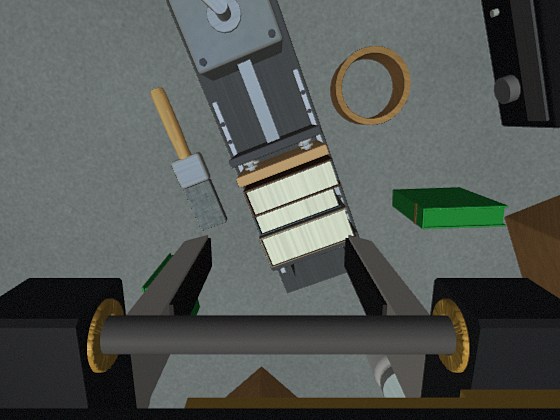

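```bash
python3 - <<'E'
import cv2,numpy as np
s=cv2.imread("pics/w21.png"); k=6
a=cv2.resize(s[115:200,225:335],None,fx=k,fy=k,interpolation=cv2.INTER_CUBIC)
cv2.imwrite("pics/w21b.png",a)
E
```

```text
(no output)
```

View pics/w21b.png

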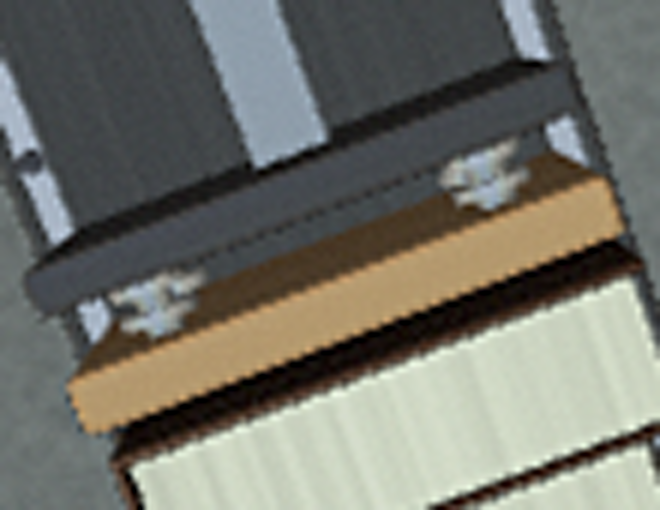

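```bash
python3 - <<'E'
from h import *
s=robot.snapshot("wrist");W=np.load("W21.npy")
q=lambda x,y,z=.1:onz(s,225+(x+.5)/6,115+(y+.5)/6,z,W)
for n,p in dict(carL=(45,315),carR=(577,108),carBL=(28,275),carBR=(567,65),plyBL=(70,382),plyBR=(605,178),plyFL=(97,435),plyFR=(625,230)).items(): print(n,np.round(q(*p),4))
cv2.imwrite("pics/scene22.png",robot.snapshot("scene")["color"])
E
```

```text
carL [ 0.4935 -0.0658  0.1   ]
carR [ 0.6001 -0.0641  0.1   ]
carBL [ 0.4933 -0.0576  0.1   ]
carBR [ 0.6008 -0.0561  0.1   ]
plyBL [ 0.4932 -0.0793  0.1   ]
plyBR [ 0.6009 -0.078   0.1   ]
plyFL [ 0.4942 -0.0906  0.1   ]
plyFR [ 0.6014 -0.0884  0.1   ]
```

View pics/scene22.png

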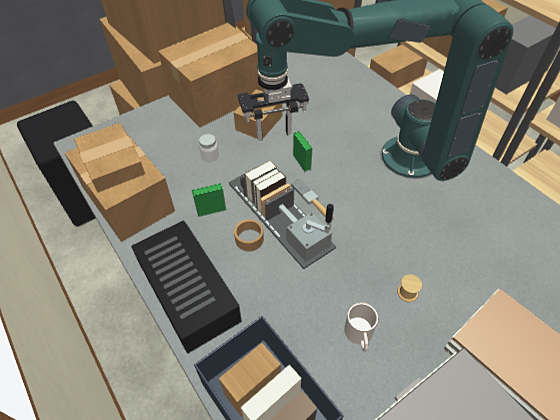

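```bash
python3 - <<'E'
from bench import robot
print(robot.close_job())
E
```

```text
the job is handed in; nothing more can be done
None
```

I raised the crank handle upright, wound the crank about 310° clockwise until the row closed against the backstop and was squeezed, then let go. I handed the job in at about 23 s of the 72 s allowed.

- **Squeeze:** after release, the wrist picture shows a gap of 13.7–14.5 mm between the plates, where 14 mm means 20 N. The crank turned about 10.4 mm of travel after the books stopped moving, which agrees to within about 0.7 mm.
- **Handle:** after release, the network's points put its free end within about 2 mm of straight above the hinge in both fixed cameras.
- **Books and other things:** the books are standing and closed up in the pictures. The tape, brush, twine and mug look undisturbed. The carton is partly hidden behind the gripper in the last picture.
- **Robot:** it is clear of everything, with no force reading above noise.

**What went wrong:** the handle slipped out of the grip once while I was raising it, at about 70°, and I re-gripped it three times to finish. It measured about 1.58 rad before I started winding. The wrist force I read stayed at roughly 12 N or less at each check. My plate-gap readings carry about 1 mm of error, so the squeeze could be off by about 2 N.

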